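Bring the pill case round to the front and hold the tray

ROBOT

A 6-joint arm with a two-finger parallel gripper is mounted at the origin on the work surface. World frame = base frame: x ahead of the robot, y to its left, z up, the work surface at z = 0. Lengths are in m, angles in rad, forces in N, time in s.
With the tool pointing down it reaches from about 0.3 to 0.775 m from the base axis. Payload 14.6 kg.
Tool frame: the origin (TCP) lies between the finger pads; the fingertips stand ctrl.tip_extent ahead of it and the grasp point (between the pads) lies 3 mm ahead of it (ctrl.tip_extent is the distance from the TCP to the fingertips, in m); z points along the fingers, y is the line along which they close (so a half turn about z gives the same grasp; the last joint's range is limited). The gripper opens to 94 mm and grips with 3 to 60 N. Pads are 16 mm wide; open, the fingers measure 119 mm over their backs; the gripper's body (75 mm by 177 mm) begins 78 mm behind the grasp point.
Start: joints at [-0.067, 0.3, 1.521, -0, 1.321, -0.067], TCP at [0.55, -0, 0.227] pointing down, gripper open.
Joint ranges: [-3.03, 3.03], [-0.79, 2.21], [0.23, 2.52], [-1.04, 4.18], [0, 3.07], [-2.55, 2.55]. Speed limits (rad/s): [2.22, 2.22, 2.57, 3.14, 3.14, 3.14].

INTERFACE

Orientations are given as [roll, pitch, yaw] about the fixed x, y, z axes, in that order (R = Rz(yaw) Ry(pitch) Rx(roll)).
In Python, from station import ctrl, eyes gives the robot as it stands. The module is installed in compiled form; this text tells all that it offers.
- The arm moves only by the tool drive_effector, called after "Call:" by a JSON object that holds its "fn" and its "kwargs". Schema: {"type":"object","properties":{"steps":{"type":"array","items":{"type":"array","items":{"type":"number"},"minItems":6,"maxItems":6},"minItems":1,"maxItems":10},"jaw":{"type":"number"},"clamp_n":{"type":"number"},"only":{"type":"string"},"quiet":{"type":"boolean"},"lines":{"type":"string"}},"required":["steps"],"additionalProperties":false}. steps is a list of rows, 1 to 10 of them, each of 6 numbers: dx, dy, dz in units of 5 mm, then a rotation vector rx, ry, rz in rad; each row shifts and turns the commanded pose from where the row before left it, along the tool's axes as they then stand; what a row does not reach is not made up. A row lasts 1/10 s, in which the tool goes at most 0.05 m and 0.15 rad, less where a joint would pass 70% of its speed; a pose out of reach is approached as far as the arm can. jaw is the finger opening in m, set as the call begins (left out keeps the last). The fingers move at their own pace and stop on an object; clamp_n is the grip in N (left out, the last holds). Time passes only in rows, so rows that do not move let the fingers close. The tool returns the time, the measured TCP pose, the force, the opening and the grip force at its end. only (a regular expression) keeps the lines of the reply that match it, lines (a string "A,B") keeps lines A to B, and quiet returns only ok. Input that does not fit is refused with a message, and nothing moves.
- ctrl.get_obs(): the state, without advancing time (a new reading comes with each control period).
- eyes.camera(name): name is "scene" or "side" or "wrist"; returns a dict with "pixels" (420x560x3 uint8, blue, green, red), "fx", "fy", "cx", "cy" (pixels), "k1" (the pictures are not rectified: a ray, as slopes to the right and down, at radius r is drawn at 1 + k1 r^2 times it, then the intrinsics apply), "extrinsics" (4x4, takes a point from camera to world coordinates). Camera axes: x right, y up, looking along -z (the intrinsics and any distortion apply to the point x, -y, -z); pixel columns grow to the right and rows downward; lengths in m; the calibration is good to about 2 mm. A picture is of the moment at which its call begins. There is no depth.
- ctrl.hand_in(): hands the job in; it is judged then, once.
The state is a dict: "time_s": time; "qpos": joint angles; "joint_vel": joint speeds; "tau": joint torques, N m; "ee_pos": TCP position; "eef_rot": TCP orientation; "force": force on the tool from outside, world axes, zero at the start; "moment": the same for the moment, N m; "grip_width": finger opening in m; "grip_force": force on a finger pad.
Only numpy, scipy, OpenCV 4.12 (cv2) and the standard library are available. Lean on these libraries where they do the work, as an engineer would, in place of code of your own. Each camera call takes 0.05 s, during which the arm holds its last target. There are 200 camera calls.

TASK

Gently turn the round aluminium tray, by its pegs or rim and regripping as needed, until the twist-lid pill case stands squarely in line with the pointer at the front of the foot, then keep hold of a peg or the rim so that the tray stays still while I twist the lid off: finish while still gripping it firmly, do not let go. Do not take hold of the pill case, leave it and the other things standing upright in their rings, and disturb nothing else on the console.

Things in the scene. Friction and masses are not known exactly. Their poses are not given: they have to be found in the camera images.
- foot: fixed white plastic foot of the carousel: disc 190 mm across, 22 mm high, with a tongue along its own -x (the FRONT, roughly towards the robot) out to 180 mm from the centre. Pointer: upright fin on the tongue, 148 to 178 mm from the centre, 6 mm thick, top 28 mm above the console. Origin: on the turning axis at console height; z up
- carousel: round aluminium tray 274 mm across, turning both ways (over a full turn) about the vertical axis through its origin (centre of underside, 24 mm above the console). Floor 32 mm, lip top 38 mm above the console. Five pegs at the rim, midway between five rings. 1 to 2 N at a peg turns it; it stays where left, no spring. Mass about 0.9 kg
- empty_ring (a point): centre of the one empty ring, on the tray floor. Five shallow rubber rings (inside 52, outside 58 mm across, 4 mm high) lie 72 degrees apart on the tray, centres 85 mm from the axis; this one is at the tray's own -x, the other four hold one loose thing each
- peg0 (a point): top centre of one of the tray's five upright wooden pegs, for turning the tray by: 14 mm across, 55 mm tall (top 87 mm above the console), 118 mm from the turning axis, 216 degrees anticlockwise (seen from above) from the tray's own +x
- peg1 (a point): top centre of one of the tray's five upright wooden pegs, for turning the tray by: 14 mm across, 55 mm tall (top 87 mm above the console), 118 mm from the turning axis, 288 degrees anticlockwise (seen from above) from the tray's own +x
- peg2 (a point): top centre of one of the tray's five upright wooden pegs, for turning the tray by: 14 mm across, 55 mm tall (top 87 mm above the console), 118 mm from the turning axis, 0 degrees anticlockwise (seen from above) from the tray's own +x
- peg3 (a point): top centre of one of the tray's five upright wooden pegs, for turning the tray by: 14 mm across, 55 mm tall (top 87 mm above the console), 118 mm from the turning axis, 72 degrees anticlockwise (seen from above) from the tray's own +x
- peg4 (a point): top centre of one of the tray's five upright wooden pegs, for turning the tray by: 14 mm across, 55 mm tall (top 87 mm above the console), 118 mm from the turning axis, 144 degrees anticlockwise (seen from above) from the tray's own +x
- pill_case: travel pill case, red plastic, round and low: body 39 mm across, 19 mm high, under a wider twist lid 45 mm across (49 over its ribs), 15 mm high, ribbed all round; 35 mm high in all, 40 g. Loose in one of the tray's rings. Origin: centre of its underside (height 32 mm on the tray)
- mint_box: bystander on the tray: plain square red plastic box 32 x 32 x 36 mm, loose in a ring. Origin: centre of underside
- paperweight: bystander on the tray: clear glass dome 45 mm across, 31 mm high, loose in a ring. Origin: centre of underside
- balm_tube: bystander on the tray: slim upright red plastic tube 29 mm across, 58 mm high, loose in a ring; topples easily. Origin: centre of underside
- shoehorn: bystander: wooden shoehorn 205 mm long, lying flat on the console. Origin under its middle, x along its length
- key_bowl: bystander: grey hard silicone bowl 124 mm across, 45 mm high. Origin: centre of underside
- glasses_case: bystander: grey case 65 x 160 x 45 mm lying on the console. Origin: centre of underside
Things that resemble listed ones, but are neither listed nor needed, are in the scene too. Leave any purple or yellow look-alike of the pill_case alone.

How it is judged:
At the end, for the whole second after the job is handed in: Pill case upright in its ring, on the pointer's side, its centre within 9 mm of the pointer's line; the other three things upright in their rings; tray below 0.06 rad/s while the fingers bear on it or a peg with over 2 N; the robot does not touch the pill case (y of pill_case in the frame of foot between -0.009 and 0.009 m and x of pill_case in the frame of foot below -0.07 m and horizontal distance between pill_case and foot between 0.077 and 0.093 m and height (world z) of pill_case between 0.028 and 0.037 m and angle between pill_case's own z axis and vertical below 0.15 rad and contact force between the fingers and carousel above 2 N and angular speed of carousel below 0.06 rad/s and contact force between each of the arm, the fingers and pill_case below 0.3 N and height (world z) of mint_box between 0.026 and 0.04 m and height (world z) of paperweight between 0.026 and 0.04 m and height (world z) of balm_tube between 0.026 and 0.04 m and angle between each of mint_box, paperweight, balm_tube's own z axis and vertical below 0.2 rad); the arm keeps its last pose, push and grip.
It fails at once if the pill case is taken out of its ring, tipped, or handled by the fingers (height (world z) of pill_case above 0.042 m or angle between pill_case's own z axis and vertical above 0.35 rad or contact force between the fingers and pill_case above 4 N).
It fails at once if another thing on the tray is lifted out or knocked over (height (world z) of any of mint_box, paperweight, balm_tube above 0.044 m or angle between any of mint_box, paperweight, balm_tube's own z axis and vertical above 0.6 rad).
It fails at once if the tray is spun hard (above 3 rad/s) (angular speed of carousel above 3 rad/s).
It fails at once if a bystander on the console is shifted by more than 3 cm (distance of any of shoehorn, key_bowl, glasses_case from where it was at the start of the episode above 0.03 m).
It also fails if it takes over 61 s, if anything falls off the work surface, if the arm or the gripper's body presses on something with over 40 N, if the wrist force passes 120 N, or if a joint passes its speed limit or range.

## Working session

There is one attempt and no reset: what is moved stays moved. The work goes in short steps, Python scripts to look and compute and a tool call to move; the robot and the scene stay as the last step left them, time stands still between calls to the robot, and variables do not carry over. Pictures are saved under pics/ and viewed, at most 10 in all, crops included, and the job is handed in when it is done.

```bash
mkdir -p pics
```

Create h.py:
```python
import numpy as np, cv2
from station import ctrl, eyes
def snap(n,fn=None):
    c=eyes.camera(n)
    np.savez('%s.npz'%(fn or n),**{k:np.array(v) for k,v in c.items()})
    if fn: cv2.imwrite('pics/%s.png'%fn,np.array(c['pixels']))
    return c
def load(fn): return np.load('%s.npz'%fn)
def ray(c,u,v):
    K=np.array([[c['fx'],0,c['cx']],[0,c['fy'],c['cy']],[0,0,1]],float)
    p=cv2.undistortPoints(np.array([[[u,v]]],float),K,np.array([float(c['k1']),0,0,0]))[0,0]
    E=np.array(c['extrinsics']); d=E[:3,:3]@np.array([p[0],-p[1],-1]); return E[:3,3],d/np.linalg.norm(d)
def onz(c,u,v,z):
    o,d=ray(c,u,v); return o+d*(z-o[2])/d[2]
def tri(obs):
    A=np.zeros((3,3));b=np.zeros(3)
    for c,u,v in obs:
        o,d=ray(c,u,v);P=np.eye(3)-np.outer(d,d);A+=P;b+=P@o
    x=np.linalg.solve(A,b); return x,[float(np.linalg.norm(np.cross(x-ray(c,u,v)[0],ray(c,u,v)[1]))) for c,u,v in obs]
```

Run:
```python
from h import *
a=[snap(n,n+'0') for n in ('scene','side','wrist')]
for c in a: print(c['extrinsics'][:3,3] if hasattr(c['extrinsics'],'shape') else c['extrinsics'],c['fx'],c['k1'])
print(ctrl.tip_extent,ctrl.get_obs())
```

```text
[1.10127211 0.55810752 0.76212629] 389.65398323795586 0.015662959740308263
[0.22326882 0.68235339 0.94134471] 437.33648726539894 -0.1267432147155467
[0.54976215 0.08285421 0.38426773] 350.7986839949804 -0.07123485605145581
0.022 {'time_s': 0.15, 'qpos': array([-6.66084133e-02,  3.00335817e-01,  1.52141208e+00, -3.02256138e-05,
        1.32073465e+00, -6.65969406e-02]), 'joint_vel': array([ 0.00117673, -0.00342551, -0.00302059,  0.00099039, -0.00021682,
        0.00227806]), 'tau': array([-2.50185103e-04, -5.31960297e+01, -3.52822959e+01,  7.07691838e-02,
        2.35654798e-02, -3.66386917e-05]), 'ee_pos': array([ 5.49819778e-01, -2.83623247e-06,  2.27032033e-01]), 'eef_rot': array([-3.14070278e+00, -3.00067220e-05,  1.57079233e+00]), 'force': array([-0.35049325,  0.74680844, -0.66278026]), 'moment': array([0.03979352, 0.0168102 , 0.02474797]), 'grip_force': 0.0, 'grip_width': 0.09380286655151619}
```

View pics/scene0.png

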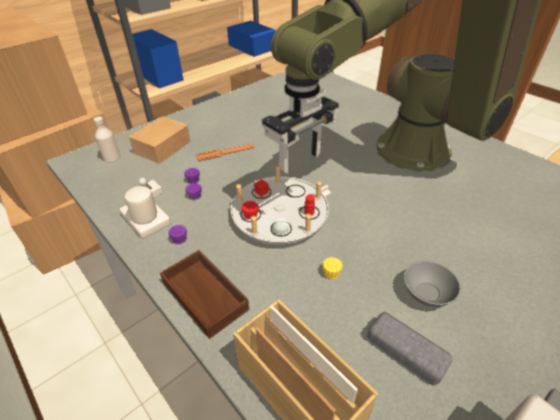

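View pics/side0.png

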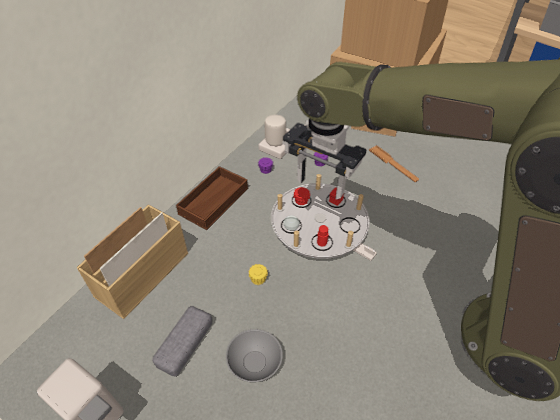

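View pics/wrist0.png

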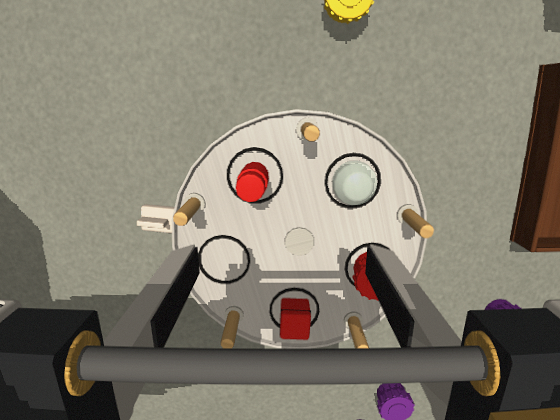

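Wrist view: tray around (300,235), pointer at left (155,218), i.e. towards the robot. The red things are the tube at (252,180), a square one at (295,315), and one half hidden behind a finger at (370,272). The glass dome is at (353,182) and the empty ring at (223,260). I'll enlarge the scene and side views to tell the square one from the half-hidden one.

Run:
```python
from h import *
s=load('scene0')['pixels'][155:255,215:345]; d=load('side0')['pixels'][165:265,260:390]
im=np.hstack([cv2.resize(x,None,fx=3,fy=3,interpolation=cv2.INTER_CUBIC) for x in (s,d)])
cv2.imwrite('pics/crop1.png',im)
for n in('scene0','side0','wrist0'):
    c=load(n);p=c['pixels'];hsv=cv2.cvtColor(p,cv2.COLOR_BGR2HSV)
    print(n)
    for nm,lo,hi in (('wood',(10,90,90),(22,200,255)),('red',(0,170,60),(6,255,255))):
        m=cv2.inRange(hsv,lo,hi);k,l,st,ce=cv2.connectedComponentsWithStats(m)
        print(nm,[(st[i,:5].tolist(),ce[i].round(1).tolist()) for i in range(1,k) if 15<st[i,4]<2500 and (n=='wrist0' or 150<ce[i][1]<265 and 210<ce[i][0]<390)])
```

```text
scene0
wood [([196, 144, 58, 17, 347], [221.7, 151.8]), ([275, 166, 5, 16, 67], [277.2, 173.2]), ([316, 182, 6, 16, 65], [318.4, 189.2]), ([236, 184, 6, 17, 84], [238.8, 191.6]), ([305, 214, 6, 17, 75], [307.6, 221.7]), ([251, 216, 6, 17, 81], [253.7, 223.9])]
red [([255, 180, 13, 16, 152], [261.1, 187.5]), ([305, 195, 9, 20, 148], [309.4, 204.5]), ([242, 202, 16, 16, 199], [249.6, 208.9])]
side0
wood [([176, 167, 71, 54, 1220], [212.0, 196.2]), ([316, 174, 5, 16, 57], [318.0, 181.5]), ([278, 194, 4, 16, 61], [279.5, 201.4]), ([357, 194, 6, 16, 63], [359.5, 201.6]), ([294, 231, 5, 16, 68], [295.8, 238.1]), ([347, 231, 7, 16, 67], [349.4, 238.1])]
red [([294, 188, 16, 17, 212], [301.2, 195.6]), ([329, 188, 15, 17, 104], [334.5, 197.4]), ([317, 225, 12, 21, 183], [322.4, 235.3])]
wrist0
wood [([532, 114, 28, 138, 1546], [550.8, 197.3]), ([301, 123, 19, 18, 251], [309.9, 131.5]), ([173, 198, 27, 28, 390], [185.4, 211.4]), ([402, 209, 32, 29, 427], [418.5, 223.1]), ([537, 248, 23, 4, 88], [547.6, 249.4]), ([221, 311, 18, 37, 448], [229.9, 329.7]), ([349, 316, 20, 33, 388], [357.3, 333.3]), ([64, 331, 26, 65, 413], [72.1, 365.2]), ([478, 331, 23, 65, 510], [491.5, 367.7]), ([87, 332, 6, 13, 21], [90.5, 338.4]), ([491, 408, 69, 12, 468], [527.9, 414.6])]
red [([236, 162, 32, 40, 985], [251.9, 181.8]), ([353, 252, 25, 48, 560], [362.7, 278.1]), ([280, 299, 31, 40, 1127], [294.8, 318.9])]
```

View pics/crop1.png

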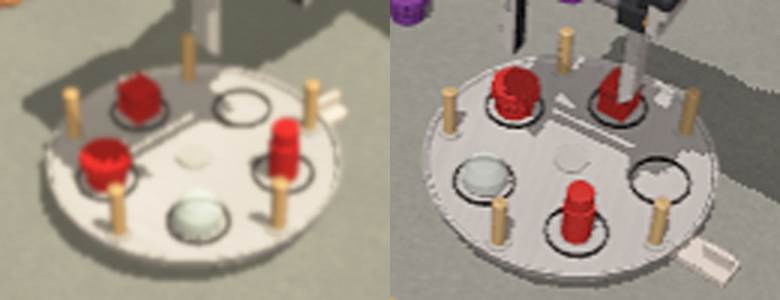

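The pill case is the round one with the wider ribbed lid, at scene (250,209), side (301,196) and wrist (370,272). The red one at scene (261,188), side (335,197) and wrist (295,315) is square-edged, so it is the mint box. The slim one at scene (309,204) is the balm tube. Next I'll triangulate the pegs, the pill case and the pointer.

Run:
```python
from h import *
S,D,W=load('scene0'),load('side0'),load('wrist0')
P={'A':((307.6,215.5),(295.5,232.5),(311.5,133)),'B':((318.8,183.5),(350.5,232.5),(180.5,217)),'C':((253.3,217.5),(279,195.5),(427.5,231)),'D':((277.6,168),(361,195.5),(230.5,342)),'E':((238.2,185.5),(318.3,175.5),(361,343))}
T=[]
for k,(s,d,w) in P.items():
    x,r=tri([(S,*s),(D,*d),(W,*w)]);T.append(x);print(k,x.round(4),np.round(r,4))
T=np.array(T)
A=np.c_[2*T[:,:2],np.ones(5)];sol=np.linalg.lstsq(A,(T[:,:2]**2).sum(1),rcond=None)[0];c=sol[:2]
print('centre',c,'R',np.sqrt(sol[2]+c@c))
print('peg ang',np.degrees(np.arctan2(*(T[:,:2]-c).T[::-1])).round(1))
# pill lid centre
x,r=tri([(S,249.8,207),(D,301.2,194)]);print('pill',x,r,np.degrees(np.arctan2(*(x[:2]-c)[::-1])))
x,r=tri([(S,261.2,183),(D,336,192),(W,295,330)]);print('mint',x,r)
im=W['pixels'][185:250,115:215];cv2.imwrite('pics/fin.png',cv2.resize(im,None,fx=7,fy=7,interpolation=cv2.INTER_CUBIC))
```

```text
A [0.5758 0.0619 0.0865] [0.0014 0.0038 0.0027]
B [ 0.4592 -0.0125  0.0861] [0.0005 0.0014 0.0017]
C [ 0.683  -0.0246  0.0875] [0.0012 0.0035 0.0026]
D [ 0.4961 -0.1458  0.0863] [0.0016 0.0005 0.0015]
E [ 0.6323 -0.1505  0.0878] [0.0029 0.0019 0.0036]
centre [ 0.56874094 -0.05375729] R 0.1167862428460752
peg ang [  86.5  159.3   14.3 -128.3  -56.7]
pill [ 0.64879642 -0.08248188  0.06365746] [0.001773312259843741, 0.0017733122598437652] -19.738421638973616
mint [ 0.56467809 -0.13800652  0.07157738] [0.0011320511611010672, 0.003628119001276362, 0.0045590758146902294]
```

View pics/fin.png

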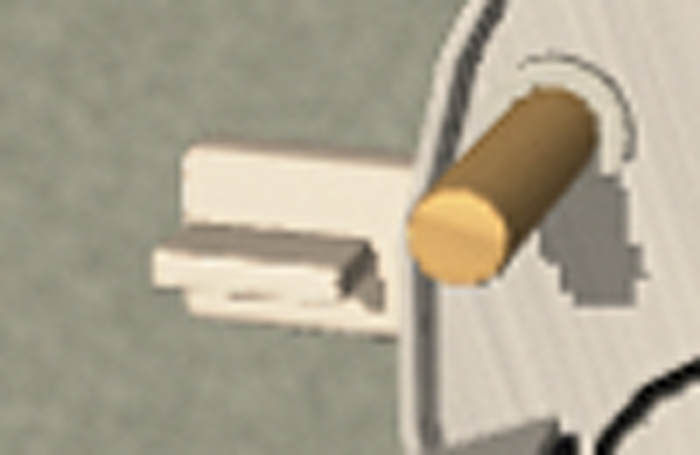

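The fin's bright top strip runs from about crop (155,267) to (337,288), i.e. wrist (137,223) to (163,226).

Run:
```python
from h import *
W=load('wrist0');c=np.array([.5687,-.0538])
p=[]
for u,v in ((153,267),(338,288)):
    x=onz(W,115+u/7-.43,185+v/7-.43,.028);p.append(x);print(x,np.linalg.norm(x[:2]-c),np.degrees(np.arctan2(*(x[:2]-c)[::-1]))%360)
d=p[0]-p[1];print(np.linalg.norm(d),np.degrees(np.arctan2(d[1],d[0]))%360)
s=load('side0')['pixels'][235:270,340:385];q=load('scene0')['pixels'][175:205,305:345]
cv2.imwrite('pics/fin2.png',np.hstack([cv2.resize(x,(400,300),interpolation=cv2.INTER_CUBIC) for x in (s,q)]))
```

```text
[ 0.39087755 -0.03933904  0.028     ] 0.17840947774982643 175.3507965159446
[ 0.419844  -0.0427182  0.028    ] 0.14926793149850698 175.74238686901057
0.029162881608199256 173.34607847349054
```

View pics/fin2.png

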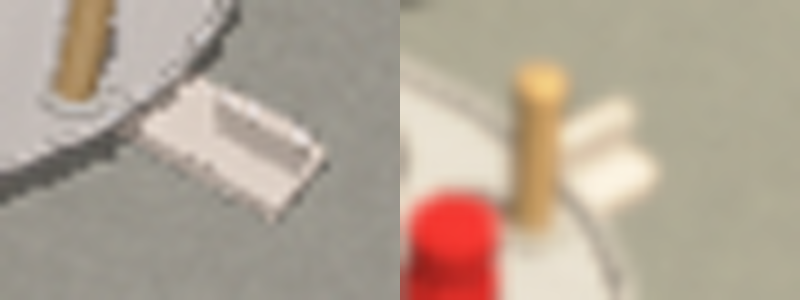

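Pointer direction is about 175.4° from the tray centre (0.5687,-0.0538), measured at radii 178 and 149 mm, which matches the description. The pill ring is at about -21°, so the tray must turn about 163.5° clockwise. I'll take the peg at 159° and sweep it in one go to about -4.5°, turning the tool with it.

The manual's scale: shifts go in units of 5 mm. Converting my numbers, -0.0458 m is -9.16, -0.006 m is -1.2.

Call:
{"fn": "drive_effector", "kwargs": {"steps": [[-1.2, -9.16, 0, 0, 0, 0], [-1.2, -9.16, 0, 0, 0, 0], [0, 0, 0, 0, 0, -0.15], [0, 0, 0, 0, 0, -0.15], [0, 0, 0, 0, 0, -0.15], [0, 0, 0, 0, 0, -0.15], [0, 0, 0, 0, 0, -0.15], [0, 0, 0, 0, 0, -0.15], [0, 0, 0, 0, 0, -0.15], [0, 0, 0, 0, 0, -0.15]], "jaw": 0.04, "clamp_n": 15}}

```text
time_s: 1.15
ee_pos: [0.4583, -0.012, 0.2273]
eef_rot: [-3.141, -0.0, 2.777]
force: [-0.8, -0.2, 0.6]
grip_width: 0.0395
grip_force: 0.0
```

Call:
{"fn": "drive_effector", "kwargs": {"steps": [[0, 0, 0, 0, 0, 0], [0, 0, 0, 0, 0, 0], [0, 0, 0, 0, 0, 0]]}}

```text
time_s: 1.45
ee_pos: [0.4584, -0.012, 0.2274]
eef_rot: [-3.142, -0.0, 2.767]
force: [-0.6, -0.2, -0.3]
grip_width: 0.0401
grip_force: 0.0
```

Run:
```python
from h import *
from scipy.spatial.transform import Rotation as R
o=ctrl.get_obs();r=R.from_euler('xyz',o['eef_rot']).as_matrix()
print(o['ee_pos'],o['qpos'],o['grip_width'],r.T@(np.array([.4585,-.0117,.072])-o['ee_pos']));print(r)
snap('wrist','w1');
```

```text
[ 0.4583797  -0.01200212  0.22740513] [-1.06074495e-01  9.46698987e-02  1.76685671e+00 -1.42668848e-05
  1.28015236e+00 -1.30245384e+00] 0.040121523707526446 [-1.38385913e-05  3.30792866e-04  1.55405119e-01]
[[-9.30722499e-01  3.65726158e-01 -8.72773618e-05]
 [ 3.65726160e-01  9.30722502e-01 -4.45300314e-06]
 [ 7.96024248e-05 -3.60641246e-05 -9.99999996e-01]]
```

View pics/w1.png

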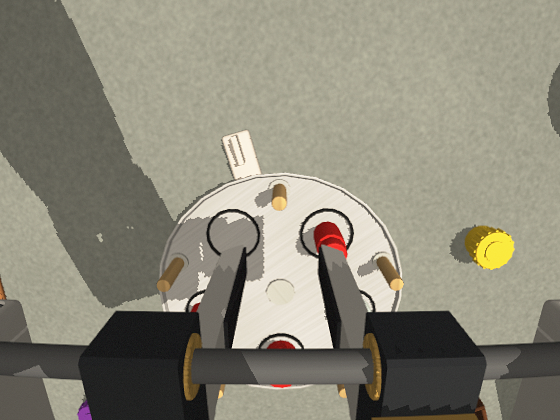

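The peg at (280,195) is centred between the fingers, and the tube is clear of them. Descend and grip.

In the tool's units: 0.03 m is 6, 0.025 m is 5.

Call:
{"fn": "drive_effector", "kwargs": {"steps": [[0, 0, 6, 0, 0, 0], [0, 0, 6, 0, 0, 0], [0, 0, 6, 0, 0, 0], [0, 0, 5, 0, 0, 0], [0, 0, 4, 0, 0, 0], [0, 0, 2, 0, 0, 0], [0, 0, 2, 0, 0, 0], [0, 0, 0, 0, 0, 0], [0, 0, 0, 0, 0, 0]]}}

```text
time_s: 2.4
ee_pos: [0.4587, -0.012, 0.073]
eef_rot: [3.141, 0.001, 2.77]
force: [-0.3, -1.1, 0.7]
grip_width: 0.0397
grip_force: 0.0
```

Call:
{"fn": "drive_effector", "kwargs": {"steps": [[0, 0, 0, 0, 0, 0], [0, 0, 0, 0, 0, 0], [0, 0, 0, 0, 0, 0], [0, 0, 0, 0, 0, 0], [0, 0, 0, 0, 0, 0], [0, 0, 0, 0, 0, 0], [0, 0, 0, 0, 0, 0], [0, 0, 0, 0, 0, 0]], "jaw": 0, "clamp_n": 20}}

```text
time_s: 3.2
ee_pos: [0.4585, -0.012, 0.0727]
eef_rot: [3.142, 0.0, 2.771]
force: [-1.8, -0.9, 6.3]
grip_width: 0.0134
grip_force: 20.0
```

Gripped at 14 mm. Start the arc gently and check.

In the tool's units: 0.0059 m is 1.18, 0.0047 m is 0.94.

Call:
{"fn": "drive_effector", "kwargs": {"steps": [[0, 0.48, 0, 0, 0, 0.02], [-0.02, 0.94, 0, 0, 0, 0.04], [-0.02, 1.18, 0, 0, 0, 0.05], [-0.03, 1.18, 0, 0, 0, 0.05], [-0.03, 1.18, 0, 0, 0, 0.05], [-0.03, 1.18, 0, 0, 0, 0.05], [-0.03, 1.18, 0, 0, 0, 0.05], [-0.03, 1.18, 0, 0, 0, 0.05], [-0.02, 0.94, 0, 0, 0, 0.04], [0, 0.48, 0, 0, 0, 0.02]]}}

```text
time_s: 4.2
ee_pos: [0.4865, 0.0288, 0.0727]
eef_rot: [3.141, 0.002, 2.349]
force: [6.0, -7.4, 0.2]
grip_width: 0.0133
grip_force: 20.0
```

Call:
{"fn": "drive_effector", "kwargs": {"steps": [[0, 0, 0, 0, 0, 0]]}}

```text
time_s: 4.3
ee_pos: [0.4865, 0.0288, 0.0727]
eef_rot: [3.14, 0.003, 2.35]
force: [6.8, -5.6, -0.9]
grip_width: 0.0135
grip_force: 20.0
```

Run:
```python
from h import *
o=ctrl.get_obs();d=o['ee_pos'][:2]-[.5687,-.0538];print(np.hypot(*d),np.degrees(np.arctan2(d[1],d[0])),o['force'],o['moment'],o['grip_width'],o['qpos'])
```

```text
0.11653819048096538 134.84741531595625 [ 6.81703838 -5.64969463 -0.90247628] [-0.97315174 -1.03762557  0.01296169] 0.01350340512220717 [-1.55576867e-02  3.57268247e-01  1.84522837e+00 -1.05184833e-03
  9.36415588e-01 -7.94244339e-01]
```

The sweep tracks well, with a slight inward pull of about 9 N. I'll trim inward by a millimetre and continue.

In the tool's units: -0.001 m is -0.2, 0.0071 m is 1.42.

Call:
{"fn": "drive_effector", "kwargs": {"steps": [[-0.2, 0.7, 0, 0, 0, 0.03], [-0.04, 1.18, 0, 0, 0, 0.05], [-0.04, 1.42, 0, 0, 0, 0.06], [-0.04, 1.42, 0, 0, 0, 0.06], [-0.04, 1.42, 0, 0, 0, 0.06], [-0.04, 1.42, 0, 0, 0, 0.06], [-0.04, 1.42, 0, 0, 0, 0.06], [-0.04, 1.42, 0, 0, 0, 0.06], [-0.04, 1.42, 0, 0, 0, 0.06], [-0.04, 1.42, 0, 0, 0, 0.06]]}}

```text
time_s: 5.3
ee_pos: [0.5442, 0.0589, 0.0727]
eef_rot: [3.141, 0.002, 1.788]
force: [2.3, -12.2, 3.3]
grip_width: 0.0137
grip_force: 20.0
```

Call:
{"fn": "drive_effector", "kwargs": {"steps": [[-0.04, 1.42, 0, 0, 0, 0.06], [-0.04, 1.42, 0, 0, 0, 0.06], [-0.04, 1.42, 0, 0, 0, 0.06], [-0.04, 1.42, 0, 0, 0, 0.06], [-0.04, 1.42, 0, 0, 0, 0.06], [-0.04, 1.42, 0, 0, 0, 0.06], [-0.04, 1.42, 0, 0, 0, 0.06], [-0.04, 1.42, 0, 0, 0, 0.06], [-0.02, 0.94, 0, 0, 0, 0.04], [0, 0.48, 0, 0, 0, 0.02]]}}

```text
time_s: 6.3
ee_pos: [0.6066, 0.0548, 0.0727]
eef_rot: [3.141, 0.003, 1.249]
force: [-6.3, -14.7, 8.3]
grip_width: 0.0135
grip_force: 20.0
```

Call:
{"fn": "drive_effector", "kwargs": {"steps": [[0, 0, 0, 0, 0, 0]]}}

```text
time_s: 6.4
ee_pos: [0.6067, 0.0548, 0.0727]
eef_rot: [3.141, 0.003, 1.249]
force: [-4.3, -15.1, 8.0]
grip_width: 0.0136
grip_force: 20.0
```

Run:
```python
from h import *
o=ctrl.get_obs();d=o['ee_pos'][:2]-[.5687,-.0538];print(np.hypot(*d),np.degrees(np.arctan2(d[1],d[0])),o['force'],o['moment'],o['grip_width'],o['qpos'])
```

```text
0.11504339127206613 70.73492472692824 [ -4.25458926 -15.13221164   8.01681641] [-2.52296988  0.68257291  0.01495841] 0.013611175965146946 [ 0.03109143  0.59070693  1.48481837 -0.00314248  1.0665159   0.35414265]
```

Call:
{"fn": "drive_effector", "kwargs": {"steps": [[-0.4, 0.7, 0, 0, 0, 0.03], [-0.08, 1.18, 0, 0, 0, 0.05], [-0.04, 1.42, 0, 0, 0, 0.06], [-0.04, 1.42, 0, 0, 0, 0.06], [-0.04, 1.42, 0, 0, 0, 0.06], [-0.04, 1.42, 0, 0, 0, 0.06], [-0.04, 1.42, 0, 0, 0, 0.06], [-0.04, 1.42, 0, 0, 0, 0.06], [-0.04, 1.42, 0, 0, 0, 0.06], [-0.04, 1.42, 0, 0, 0, 0.06]]}}

```text
time_s: 7.4
ee_pos: [0.6599, 0.0174, 0.0727]
eef_rot: [3.141, 0.001, 0.688]
force: [-5.3, -3.1, 7.5]
grip_width: 0.0134
grip_force: 20.0
```

Call:
{"fn": "drive_effector", "kwargs": {"steps": [[-0.04, 1.42, 0, 0, 0, 0.06], [-0.04, 1.42, 0, 0, 0, 0.06], [-0.04, 1.42, 0, 0, 0, 0.06], [-0.04, 1.42, 0, 0, 0, 0.06], [-0.04, 1.42, 0, 0, 0, 0.06], [-0.04, 1.42, 0, 0, 0, 0.06], [-0.04, 1.42, 0, 0, 0, 0.06], [-0.04, 1.42, 0, 0, 0, 0.06], [-0.02, 0.94, 0, 0, 0, 0.04], [0, 0.48, 0, 0, 0, 0.02]]}}

```text
time_s: 8.4
ee_pos: [0.6852, -0.0403, 0.0727]
eef_rot: [-3.142, 0.002, 0.149]
force: [-9.1, -0.3, 9.3]
grip_width: 0.0135
grip_force: 20.0
```

Call:
{"fn": "drive_effector", "kwargs": {"steps": [[0, 0, 0, 0, 0, 0]]}}

```text
time_s: 8.5
ee_pos: [0.6853, -0.0404, 0.0727]
eef_rot: [3.141, 0.001, 0.149]
force: [-8.1, -2.6, 8.0]
grip_width: 0.0137
grip_force: 20.0
```

Run:
```python
from h import *
o=ctrl.get_obs();d=o['ee_pos'][:2]-[.5687,-.0538];print(np.hypot(*d),np.degrees(np.arctan2(d[1],d[0])),o['force'],o['moment'],o['grip_width'],o['qpos'])
a,b=snap('scene','s2'),snap('side','d2');snap('wrist','w2')
s=np.array(a['pixels'])[155:255,215:345]; d=np.array(b['pixels'])[165:265,260:390]
cv2.imwrite('pics/crop2.png',np.hstack([cv2.resize(x,None,fx=3,fy=3,interpolation=cv2.INTER_CUBIC) for x in (s,d)]))
```

```text
0.11733011666521204 6.578562490618456 [-8.06211534 -2.63010051  7.96316149] [-0.468347    1.47489033  0.07256043] 0.013664279569974269 [-1.11959160e-01  7.48923677e-01  1.21830430e+00 -6.30373969e-04
  1.17574013e+00  1.30978040e+00]
```

View pics/crop2.png

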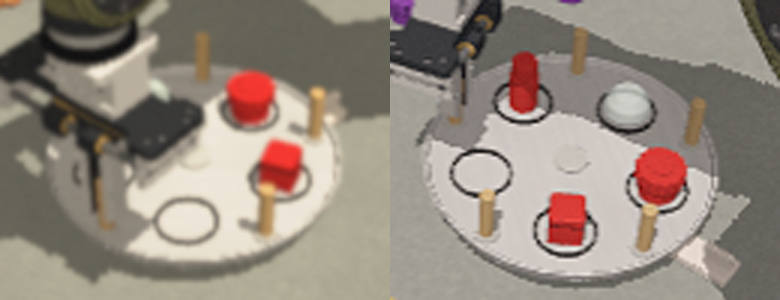

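All four things are still upright: the pill case at side (350,218) is near the pointer, with the mint box, dome and tube in their rings. Now I'll measure the remaining angle from the pegs and lid.

Run:
```python
from h import *
c0=np.array([.5687,-.0538])
for n in('s2','d2'):
    c=load(n);hsv=cv2.cvtColor(c['pixels'],cv2.COLOR_BGR2HSV)
    for nm,lo,hi in (('wood',(9,70,60),(24,210,255)),('red',(0,160,60),(6,255,255))):
        m=cv2.inRange(hsv,lo,hi);k,l,st,ce=cv2.connectedComponentsWithStats(m)
        print(n,nm,[(st[i,:5].tolist(),ce[i].round(1).tolist()) for i in range(1,k) if 15<st[i,4]<2500 and 150<ce[i][1]<265 and 210<ce[i][0]<390])
S,D=load('s2'),load('d2')
# lid blob: silhouette centre ~ mid-height of lid; single rays at z=.06 as well
for s,d in (((298.4,187),(350,223)),((298.4,181.5),(350,217.5))):
    x,r=tri([(S,*s),(D,*d)]);e=x[:2]-c0;print(x,r,np.hypot(*e),np.degrees(np.arctan2(e[1],e[0]))%360)
```

```text
s2 wood [([196, 148, 34, 13, 258], [211.3, 154.1]), ([280, 165, 5, 18, 84], [282.0, 173.3]), ([317, 183, 7, 18, 92], [320.1, 191.3]), ([233, 187, 8, 13, 46], [236.5, 193.0]), ([246, 197, 6, 10, 33], [248.4, 202.0]), ([246, 214, 7, 18, 57], [248.1, 223.0]), ([301, 216, 6, 18, 91], [303.3, 224.1])]
s2 red [([291, 179, 15, 17, 204], [298.0, 186.7]), ([302, 202, 13, 16, 165], [308.1, 209.6])]
d2 wood [([369, 150, 7, 6, 23], [373.0, 151.6]), ([176, 166, 72, 64, 2130], [211.4, 197.8]), ([288, 170, 7, 5, 18], [291.4, 171.7]), ([321, 174, 5, 16, 70], [322.8, 181.2]), ([282, 179, 7, 5, 20], [285.2, 180.6]), ([358, 197, 7, 17, 75], [361.2, 205.1]), ([289, 228, 7, 16, 76], [291.8, 235.2]), ([342, 233, 8, 16, 74], [345.2, 240.4])]
d2 red [([299, 182, 11, 21, 165], [304.1, 192.3]), ([341, 214, 18, 19, 248], [349.6, 223.0]), ([312, 230, 14, 17, 186], [318.5, 237.6])]
[ 0.48506559 -0.06602679  0.05500463] [0.00026317391954964304, 0.00026317391954961674] 0.0845234237575724 188.31733897567364
[ 0.48728024 -0.0644804   0.07726107] [0.0001571703231868544, 0.00015717032318682798] 0.0821172877954567 187.4732208037495
```

The pill case is at about 188.4° (the lid reads 188.3, the tool yaw implies 188.8), so about 0.227 rad remains.

Call:
{"fn": "drive_effector", "kwargs": {"steps": [[-0.1, 0.48, 0, 0, 0, 0.02], [-0.02, 0.94, 0, 0, 0, 0.04], [-0.04, 1.18, 0, 0, 0, 0.05], [-0.04, 1.18, 0, 0, 0, 0.05], [-0.02, 0.94, 0, 0, 0, 0.04], [0, 0.48, 0, 0, 0, 0.02], [0, 0.16, 0, 0, 0, 0.007], [0, 0, 0, 0, 0, 0], [0, 0, 0, 0, 0, 0]], "jaw": 0, "clamp_n": 25}}

```text
time_s: 9.55
ee_pos: [0.686, -0.0667, 0.0727]
eef_rot: [3.141, 0.0, -0.077]
force: [-4.4, -1.3, 7.0]
grip_width: 0.0135
grip_force: 25.0
```

Run:
```python
from h import *
c0=np.array([.5687,-.0538])
S,D=snap('scene','s3'),snap('side','d3');o=[]
for n in('s3','d3'):
    c=load(n);hsv=cv2.cvtColor(c['pixels'],cv2.COLOR_BGR2HSV)
    m=cv2.inRange(hsv,(0,160,60),(6,255,255));k,l,st,ce=cv2.connectedComponentsWithStats(m)
    q=[(st[i,:5].tolist(),ce[i].round(1).tolist()) for i in range(1,k) if 15<st[i,4]<2500 and 150<ce[i][1]<265 and 210<ce[i][0]<390];print(n,q)
    b=max(q,key=lambda t:t[0][4])[0];o.append((c,b[0]+(b[2]-1)/2,b[1]+(b[3]-1)/2))
x,r=tri(o);e=x[:2]-c0;print(x,r,np.hypot(*e),np.degrees(np.arctan2(e[1],e[0]))%360)
g=ctrl.get_obs();print(g['ee_pos'],g['eef_rot'],g['force'],g['grip_force'])
cv2.imwrite('pics/crop3.png',np.hstack([cv2.resize(x,None,fx=3,fy=3,interpolation=cv2.INTER_CUBIC) for x in (load('s3')['pixels'][155:255,215:345],load('d3')['pixels'][175:275,260:390])]))
```

```text
s3 [([296, 183, 15, 16, 192], [302.9, 190.1]), ([298, 206, 15, 17, 177], [305.1, 214.0])]
d3 [([305, 181, 11, 20, 163], [310.1, 190.5]), ([338, 219, 18, 19, 251], [346.7, 227.6]), ([304, 228, 15, 18, 199], [311.1, 236.3])]
[ 0.48535419 -0.04645366  0.05371569] [0.0005305056124708417, 0.0005305056124708962] 0.0836689476413859 174.96280446086712
[ 0.68604009 -0.06665528  0.07275727] [ 3.14130153e+00  3.23039288e-04 -7.64592554e-02] [-3.82891406 -2.14318193  6.06828125] 25.001014173030853
```

View pics/crop3.png

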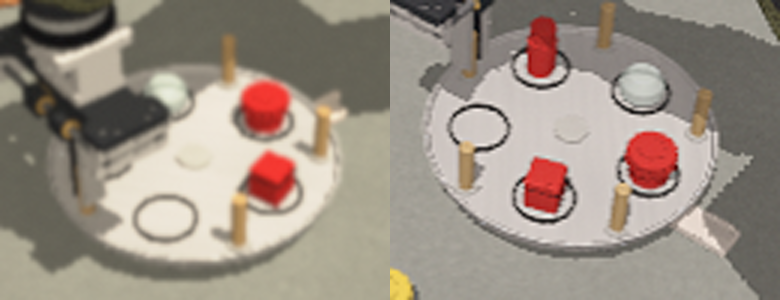

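The pill case sits about 1 mm from the pointer's line (175.0° against 175.4°). Everything is upright and the peg is held at 25 N, so I'm handing in.

```bash
python3 -c "
from station import ctrl
print(ctrl.get_obs()['grip_force'],ctrl.hand_in())"
```

```text
the job is handed in; nothing more can be done
25.001014173030853 None
```

I turned the tray about 163° clockwise until the pill case stood about 1 mm off the pointer's line by my measurement, with everything upright in its ring, and handed in still gripping the peg at 25 N; the judged result was not shown.

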